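# Close up the dosing unit

### The job

Put the grey dosing unit back in service. First hang the steel caddy that was left on its cover by its handle on the hook stand and let go; next push the switch in the unit's open end all the way to the far side; then slide the cover along until it drops flat and fully home over its four pins; and last swing the keeper arm round until it lies square across the cover. Leave the other things on the table where they are.

Things in the scene. Friction and masses are not known exactly. Their poses are not given: they have to be found in the camera images.
- unit: Grey dosing unit, fixed. Origin on its underside, at table height; own x points across it to the far side (away from the robot), own y along it, the way the cover slides home. Spans x -85..85, y -105..115 mm. Flat deck at height 60 for y -105..35; beyond it an open recess, y 35..97, x -68..68, floor at height 30, holds the switch.
- home (a point): Point on the unit (x 0, y 0, height 60 mm) where the middle of the cover's underside lies when home. Fences 12 mm high above deck level (tops at height 72) run along both long sides, inner faces at x = +-76.5, guiding the cover; an equally high end stop closes the +y end, inner face at y = 101.5. The -y end is open.
- pin (a point): Top of one of the unit's four fixed steel pins: 9 mm diameter, 6 mm high on the deck, bevelled to 6 mm at the top (height 66). The pins stand at (x, y) = (-60,-78) (this one), (60,-78), (45,22), (-45,22) mm in the unit's frame.
- cover: Loose aluminium cover plate, 150 (x) x 200 (y) x 6 mm, 0.32 to 0.52 kg, with 13 mm holes matching the pins. Origin: middle of its underside, axes as the unit's. It starts riding on the pin tops (underside at height 66), 48 to 58 mm short of home towards -y. Pushed to +y it slides easily and drops 6 mm by its own weight at home (height 60; clearance 2 mm round each pin, 1.5 mm to the end stop).
- rib (a point): Middle of the top of the raised aluminium rib on the cover, to push or grip: 80 (x) x 14 (y) mm, 24 mm high above the plate (top 30 mm above the cover's underside), centred at x 0, y -45 mm of the cover.
- caddy: Small open steel caddy standing on the cover's front (+y) half, 0.11 to 0.22 kg, tray 66 (x) by 110 (y) by 45 high, with a fixed square bail over it in its own y-z plane. Origin: centre of its underside.
- caddy_bar (a point): Middle of the bail's straight top bar, 110 mm above the caddy's underside. The bar is round, 8 mm thick, 103 mm long along the caddy's own y axis, legs at its ends down to the tray.
- hook: Hook stand, dark steel, fixed: round foot 100 mm across and 12 high, upright post 16 mm thick, 240 high; either to the left or to the right of the unit. Origin: middle of the foot at table height, own +z up. A hook arm 8 mm thick leaves the post at height 220 (its centreline) along the stand's own -x, straight and level as far as x = -108, then turns up.
- hook_tip (a point): Upturned end of the hook arm: x = -124, y = 0, height 242 mm in the stand's frame (the round end reaches 246).
- switch (a joint): Slide switch in the recess, m: 0 = near side (off), 0.028 = far side (on, end of travel); it moves along the unit's own +x, stays where it is left, friction about 1.5 N. Starts between 0 and 0.006.
- switch_knob (a point): Middle of the top of the switch's black knob, 12 (x) by 18 (y) by 22 mm high on the recess floor, top at height 52; at x = -14 mm plus the joint value, y = 75 in the unit's frame.
- keeper (a joint): Keeper arm, rad: at 0 it lies along the far fence pointing to the unit's -y, at 1.571 (end of travel) it lies square across the cover pointing to the unit's -x; negative values point outward. Turns clockwise from above as it grows, stays where it is left, friction 0.04 N m. Starts between -0.5 and 0.
- keeper_peg (a point): Top of the upright steel peg on the keeper arm, 12 mm diameter, 24 mm high (height 81 to 105), 50 mm from the pivot. The flat arm (12 wide, 6 thick, underside at height 75) passes over the cover.
- pivot (a point): Keeper's upright pivot axis on top of the far fence: x = 80.7, y = 60, height 75 mm in the unit's frame.
- canister: White jug, 100 mm across, 190 high, on the other side from the hook stand; bystander (origins of all bystanders: middle of the underside).
- glove_box: White carton 100 x 160 x 70 mm at the back; bystander.
- wipe_tub: White tub, 90 mm across, 120 high, at the back; bystander.
- gel_bottle: Clear bottle, 56 mm across, 140 high, at the back; bystander.
- marker: Black marker, 130 mm long, 14 thick, lying near the robot on the right; bystander.
- tape_roll: Roll of clear tape lying flat, 72 mm across, 24 high, near the robot on the left; bystander.
- funnel: Red funnel standing on its wide end, 90 mm across, 100 high, at the back right; bystander.
Things that resemble listed ones, but are neither listed nor needed, are in the scene too. Leave any green, orange or purple look-alike of the caddy alone.

How it is judged (in metres and radians):
On the way, in this order (a step that is already met when the one before it is completed fails the run):
1. the caddy hangs by its bar on the hook arm, let go (contact force between caddy and hook above 0.5 N and x of caddy_bar in the frame of hook between -0.125 and -0.01 m and z of caddy_bar in the frame of hook between 0.215 and 0.26 m and angle between caddy's own z axis and vertical below 0.45 rad and contact force between the fingers and caddy below 0.1 N), for 0.2 s.
2. the switch is pushed across to the far side (value of joint switch above 0.022 m), for 0.2 s.
3. the cover lies flat and home over its four pins (z of cover in the frame of unit between 0.0575 and 0.062 m and x of cover in the frame of unit between -0.005 and 0.005 m and y of cover in the frame of unit between -0.005 and 0.005 m and angle between the z axis of cover and the z axis of unit, either way round below 0.02 rad), for 0.2 s.
4. the keeper arm lies square across the cover (value of joint keeper above 1.35 rad), for 0.2 s.
At the end, for the whole second after the job is handed in: Caddy hanging free by its bar on the hook arm, upright within 0.45 rad, under 0.08 m/s; switch beyond 22 of 28 mm; cover flat on the deck over its pins (within 2 mm of the deck, 5 mm of centre, 0.02 rad of level) and still; keeper beyond 1.35 of 1.57 rad across the cover (all of step 1 and all of step 3 and value of joint switch above 0.022 m and value of joint keeper above 1.35 rad and linear speed of caddy below 0.08 m/s and linear speed of cover below 0.01 m/s); the robot touches nothing.
It fails at once if a bystander is shifted by more than 30 mm or knocked over (distance of any of canister, glove_box, wipe_tub, gel_bottle, marker, tape_roll, funnel from where it was at the start of the episode above 0.03 m or angle between any of canister, glove_box, wipe_tub, gel_bottle, marker, tape_roll, funnel's own z axis and vertical above 0.5 rad).
It also fails if it takes over 58 s, if anything falls off the work surface, if the arm or the gripper's body presses on something with over 40 N, if the wrist force passes 120 N, or if a joint passes its speed limit or range.

### The arm

A 6-joint arm with a two-finger parallel gripper is mounted at the origin on the work surface. World frame = base frame: x ahead of the robot, y to its left, z up, the work surface at z = 0. Lengths are in mm, angles in degrees, forces in N, time in s.
With the tool pointing down it reaches from about 350 to 850 mm from the base axis. Payload 8.1 kg.
Tool frame: the origin (TCP) lies on the centre line of the jaws, within the pads' length; the fingertips stand 19 mm ahead of it and the grasp point (between the pads) is the TCP (r.tip_reach is the z of the fingertips in the tool frame, in mm); z points along the fingers, y is the line along which they close (so a half turn about z gives the same grasp; the last joint's range is limited). The gripper opens to 85 mm and grips with 20 to 120 N. Pads are 22 mm wide; open, the fingers measure 114 mm over their backs; the gripper's body (76 mm by 85 mm) begins 54 mm behind the grasp point. The pads swing forward as they close: fully open they stand 13 mm farther back than shut.
Start: joints at [-81.268, 7.471, 85.268, -0, 87.261, -4.893], TCP at [141.359, -583.115, 250.292] pointing down, gripper open.
Joint ranges: [-169.43, 169.43], [-51.17, 129.36], [1.28, 143.12], [-76.62, 256.62], [0, 156.53], [-152.29, 152.29]. Speed limits (degrees/s): [136.94, 136.94, 159.86, 180, 180, 180].

### API

Orientations are given as [roll, pitch, yaw] about the fixed x, y, z axes, in that order (R = Rz(yaw) Ry(pitch) Rx(roll)).
In Python, from bench import r gives the robot as it stands. The module is installed in compiled form; this text tells all that it offers.
- The arm moves only by the shell command python3 -m handwheel 'ROWS' [FORCE]. ROWS is JSON, a list of rows, each a list of 7 numbers: the shift along the tool's x, y, z in m, then the turn, a rotation vector about the tool's x, y, z in degrees, then the finger opening in m, from 0 to 0.0854. In form: [[tx, ty, tz, ax, ay, az, claw], ...]. A call has 1 to 8 rows; each row shifts and turns the commanded pose from where the row before left it, along the tool's axes as they then stand; what a row does not reach is not made up. A row lasts 1/12 s, in which the tool goes at most 41.7 mm and 7.16 degrees, less where a joint would pass 70% of its speed; a pose out of reach is approached as far as the arm can. A call with a gripper value outside its range is refused whole. The fingers move at their own pace and stop on an object; FORCE is the grip in N (left out, the last holds). Time passes only in rows, so rows that do not move let the fingers close. It gives the time, the measured TCP pose, the force, the opening and the grip force at its end, in the units of the state.
- r.sense(): the state, without advancing time (a new reading comes with each control period).
- r.snapshot(name): name is "scene" or "side" or "wrist"; returns (picture, depth): 480x640x3 uint8, blue, green, red; 480x640 float32, mm along the optical axis (not along the pixel's ray), 0 where there is no reading.
- r.calibration(name): a dict with "vfov" (degrees; the focal length in pixels is half the picture's height over the tangent of half this angle, whatever the lens; pixels are square), "cx", "cy" (the principal point, pixels), "rvec" (rotation vector, rad) and "tvec" (3), from world to camera coordinates, as OpenCV has them; the wrist camera has in their place "tool_from_camera" (4x4, takes a point from camera to tool coordinates, whose origin is the TCP and whose axes are the flange's). Camera axes: x right, y down, z forward; pixel columns grow to the right and rows downward; lengths in mm; the calibration is good to about 2 mm. A picture is of the moment at which its call begins: read the wrist's pose just before it. calibration takes no time and is no camera call.
- r.hand_in(): hands the job in; it is judged then, once.
The state is a dict: "time": time; "joint_pos": joint angles; "qd": joint speeds; "joint_efforts": joint torques, N m; "tool_pos": TCP position; "tcp_rot": TCP orientation; "ft_force": force on the tool from outside, world axes, zero at the start; "wrist_torque": the same for the moment, N m; "finger_gap": finger opening in mm; "grip_force": force on a finger pad.
Only numpy, scipy, OpenCV 4.12 (cv2) and the standard library are available. Lean on these libraries where they do the work, as an engineer would, in place of code of your own. Each camera call takes 0.05 s, during which the arm holds its last target. There are 200 camera calls.

## Working session

There is one attempt and no reset: what is moved stays moved. The work goes in short steps, Python scripts to look and compute and a shell command to move; the robot and the scene stay as the last step left them, time stands still between calls to the robot, and variables do not carry over. Pictures are saved under pics/ and viewed, at most 10 in all, crops included, and the job is handed in when it is done.

```bash
mkdir -p pics; cat > h.py <<'E'
import numpy as np,cv2
from bench import r
from scipy.spatial.transform import Rotation as R
def cam(n):
    c=r.calibration(n); f=240/np.tan(np.radians(c["vfov"]/2))
    if n=="wrist":
        s=r.sense(); T=np.eye(4); T[:3,:3]=R.from_euler('xyz',s["tcp_rot"],degrees=True).as_matrix(); T[:3,3]=s["tool_pos"]
        W=T@np.array(c["tool_from_camera"])
    else:
        W=np.eye(4); A=cv2.Rodrigues(np.array(c["rvec"],float))[0]; W[:3,:3]=A.T; W[:3,3]=-A.T@np.array(c["tvec"],float).ravel()
    return f,c["cx"],c["cy"],W
def plane(C,px,z):
    f,cx,cy,W=C; px=np.atleast_2d(np.asarray(px,float))
    d=np.c_[(px[:,0]-cx)/f,(px[:,1]-cy)/f,np.ones(len(px))]@W[:3,:3].T
    o=W[:3,3]; return o+d*((z-o[2])/d[:,2])[:,None]
def cloud(C,D):
    f,cx,cy,W=C; v,u=np.mgrid[:480,:640]
    P=np.stack([(u-cx)/f*D,(v-cy)/f*D,D],-1)
    P=P@W[:3,:3].T+W[:3,3]; P[D==0]=np.nan; return P
def proj(C,P):
    f,cx,cy,W=C; q=(np.atleast_2d(P)-W[:3,3])@W[:3,:3]; return np.c_[f*q[:,0]/q[:,2]+cx,f*q[:,1]/q[:,2]+cy]
E
python3 - <<'E'
from h import *
print(r.sense())
for n in("scene","side"):
    C=cam(n);p,d=r.snapshot(n);cv2.imwrite(f"pics/{n}0.png",p);np.savez(f"{n}0.npz",p=p,P=cloud(C,d),d=d)
    print(n,C[0],C[1:3],C[3].round(2).tolist())
print(r.calibration("wrist"))
E
```

```text
{'time': 0.0, 'joint_pos': array([-8.12681162e+01,  7.51711287e+00,  8.53303938e+01,  1.36172629e-04,
        8.72598175e+01, -4.89414361e+00]), 'qd': array([ 0.02287478,  0.13028951,  0.07072776, -0.0050457 ,  0.00995099,
       -0.04656955]), 'joint_efforts': array([-1.67525868e-03, -5.69396389e+01, -5.00557995e+01, -4.07881880e-04,
        1.44922215e-02,  1.80596112e-05]), 'tool_pos': array([ 141.28330499, -582.599571  ,  249.21280176]), 'tcp_rot': array([-1.79893079e+02, -9.29187311e-03,  1.36260121e+01]), 'ft_force': array([-0.32098608,  0.13799802, -0.53326982]), 'wrist_torque': array([ 0.03942875, -0.02689504,  0.0152319 ]), 'grip_force': 0.0, 'finger_gap': 85.34811385971749}
scene 588.5872190261807 (320.99552325397985, 233.2220302123286) [[0.11, 0.58, -0.81, 1589.38], [0.99, -0.06, 0.09, -190.97], [0.01, -0.81, -0.58, 951.23], [0.0, 0.0, 0.0, 1.0]]
side 581.3487392516234 (309.98597278330215, 242.29590480609997) [[0.94, -0.2, 0.27, 54.65], [-0.33, -0.57, 0.75, -1275.06], [0.0, -0.8, -0.6, 1140.33], [0.0, 0.0, 0.0, 1.0]]
{'vfov': 62.903624208492545, 'cx': 317.1191992136058, 'cy': 241.31051139099083, 'tool_from_camera': array([[-1.83837358e-04, -9.60545899e-01, -2.78121452e-01,
         7.11725799e+01],
       [ 9.99998356e-01,  3.25141006e-04, -1.78393256e-03,
        -4.47251084e-02],
       [ 1.80397780e-03, -2.78121323e-01,  9.60544260e-01,
        -1.23477538e+02],
       [ 0.00000000e+00,  0.00000000e+00,  0.00000000e+00,
         1.00000000e+00]])}
```

View pics/scene0.png

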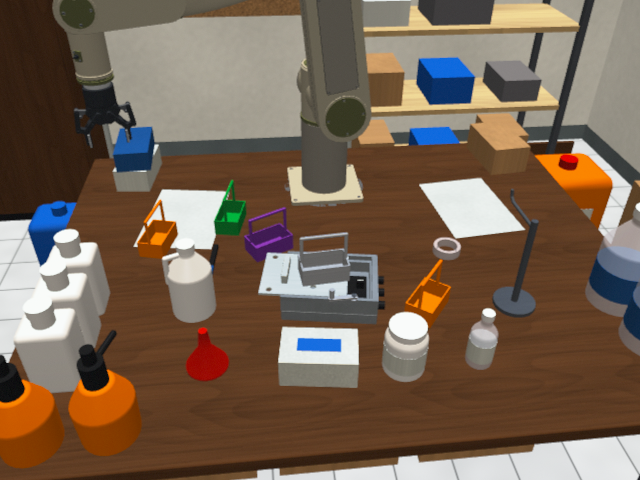

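View pics/side0.png

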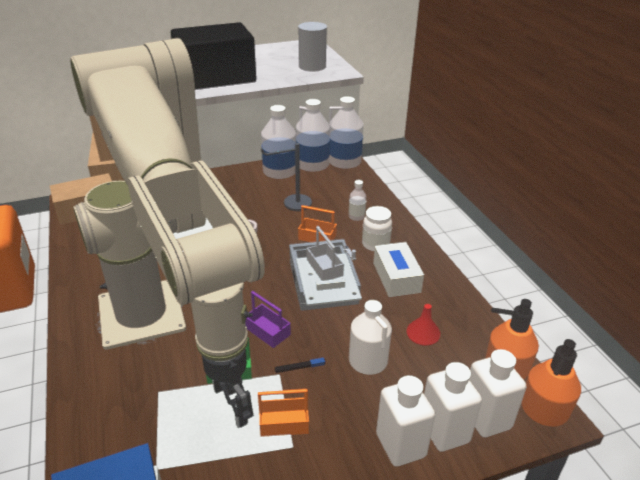

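The scene view shows the unit around (322,290), with the cover and steel caddy on it at (325,262). The hook stand's foot is at (515,300), its arm reaching back to (515,195), and the canister is at (190,285). The side view agrees, with the unit at (322,270) and the hook at (298,200).

```bash
python3 - <<'E'
from h import *
for n,pts in (("scene",{"foot":(515,302),"posttop":(530,224),"armtip":(514,194),"barL":(301,240),"barR":(346,236),"knob":(357,284),"coverNL":(265,258),"coverFL":(262,292),"unitFR":(377,293),"unitNR":(380,256),"canister":(190,250)}),("side",{"barL":(319,231),"barR":(340,252),"foot":(297,202),"posttop":(297,148)})):
    P=np.load(f"{n}0.npz")["P"]
    for k,(u,v) in pts.items():
        w=P[v-1:v+2,u-1:u+2].reshape(-1,3); print(n,k,np.nanmedian(w,0).round(), w[np.nanargmax(w[:,2])].round() if np.isfinite(w).any() else None)
P=np.load("scene0.npz")["P"]; 
# hook pts
m=(P[...,2]>60)&(P[...,2]<260)&(P[...,1]>180)&(P[...,1]<420)&(P[...,0]>200)&(P[...,0]<700)
q=P[m]
for a in range(60,260,20):
    s=q[(q[:,2]>=a)&(q[:,2]<a+20)]; print(a,len(s),s.mean(0).round(1) if len(s) else '',s.min(0).round() if len(s) else '',s.max(0).round() if len(s) else '')
E
```

```text
scene foot [603. 391.  13.] [603. 387.  16.]
scene posttop [595. 383. 231.] [597. 382. 236.]
scene armtip [109. 583.  -0.] [473. 390. 236.]
scene barL [ 535. -112.  181.] [ 536. -114.  184.]
scene barR [527. -10. 177.] [531. -10. 184.]
scene knob [538.  20.  45.] [539.  17.  48.]
scene coverNL [ 448. -194.   70.] [ 458. -194.   74.]
scene coverFL [ 573. -205.   72.] [ 582. -202.   74.]
scene unitFR [603.  54.  71.] [610.  50.  74.]
scene unitNR [380. 109.   0.] [387. 110.   3.]
scene canister [ 550. -354.  181.] [ 553. -355.  187.]
side barL [521. -30. 183.] [516. -30. 188.]
side barR [607.  20.  53.] [605.   7.  63.]
side foot [588. 382.  11.] [590. 378.  20.]
side posttop [592. 387. 225.] [588. 386. 229.]
60 71 [583.8 326.7  70.2] [547. 204.  60.] [605. 396.  80.]
80 74 [586.1 336.4  90. ] [551. 204.  80.] [607. 396. 100.]
100 104 [584.2 289.5 111.5] [549. 180. 100.] [606. 395. 120.]
120 52 [598.9 387.6 130.1] [589. 380. 121.] [605. 397. 140.]
140 57 [599.3 387.  150.8] [592. 380. 141.] [606. 399. 160.]
160 55 [599.1 386.7 171.1] [591. 381. 161.] [606. 397. 180.]
180 57 [599.2 386.8 190.5] [588. 380. 181.] [606. 397. 200.]
200 74 [584.5 386.7 212. ] [484. 379. 200.] [605. 397. 220.]
220 188 [547.8 386.4 226.7] [468. 380. 220.] [606. 397. 240.]
240 27 [546.8 386.3 242.1] [467. 381. 240.] [606. 394. 248.]
```

```bash
a='[0.0294,-0.0271,-0.005,0,0,0,0.085]'
python3 -m handwheel '[[0.0294,-0.0271,-0.005,0,0,0,0.085],[0.0294,-0.0271,-0.005,0,0,0,0.085],[0.0294,-0.0271,-0.005,0,0,0,0.085],[0.0294,-0.0271,-0.005,0,0,0,0.085],[0.0294,-0.0271,-0.005,0,0,0,0.085],[0.0294,-0.0271,-0.005,0,0,0,0.085],[0.0294,-0.0271,-0.005,0,0,0,0.085],[0.0294,-0.0271,-0.005,0,0,0,0.085]]'
python3 -m handwheel '[[0.0294,-0.0271,-0.005,0,0,0,0.085],[0.0294,-0.0271,-0.005,0,0,0,0.085],[0.0294,-0.0271,-0.005,0,0,0,0.085],[0.0294,-0.0271,-0.005,0,0,0,0.085],[0.0294,-0.0271,-0.005,0,0,0,0.085],[0.0294,-0.0271,-0.005,0,0,0,0.085],[0.0294,-0.0271,-0.005,0,0,0,0.085],[0.0294,-0.0271,-0.005,0,0,0,0.085]]'
python3 -m handwheel '[[0.025,-0.023,0,0,0,-7,0.085],[0,0,0,0,0,-7,0.085],[0,0,0,0,0,-7,0.085],[0,0,0,0,0,-7,0.085],[0,0,0,0,0,-7,0.085],[0,0,0,0,0,-7,0.085],[0,0,0,0,0,-7,0.085],[0,0,0,0,0,-7,0.085]]'
python3 -m handwheel '[[0,0,0,0,0,-7,0.085],[0,0,0,0,0,-7,0.085],[0,0,0,0,0,-6.4,0.085],[0,0,0,0,0,0,0.085],[0,0,0,0,0,0,0.085]]'
python3 - <<'E'
from h import *
s=r.sense();print(s,r.tip_reach)
C=cam("wrist");p,d=r.snapshot("wrist");cv2.imwrite("pics/w1.png",p);np.savez("w1.npz",p=p,P=cloud(C,d),d=d,W=C[3])
E
```

```text
time: 0.77
tool_pos: [319.3, -315.1, 290.2]
tcp_rot: [-180.0, 0.0, 13.6]
ft_force: [0.9, -1.9, -0.4]
finger_gap: 85.3
grip_force: 0.0
time: 1.43
tool_pos: [496.9, -48.8, 330.3]
tcp_rot: [-180.0, 0.0, 13.6]
ft_force: [-0.5, -1.5, -0.1]
finger_gap: 84.7
grip_force: 0.0
time: 2.1
tool_pos: [515.1, -22.6, 329.8]
tcp_rot: [-179.9, 0.0, 70.0]
ft_force: [-0.4, -1.0, -0.6]
finger_gap: 85.2
grip_force: 0.0
time: 2.52
tool_pos: [515.1, -22.7, 329.9]
tcp_rot: [-180.0, -0.0, 89.8]
ft_force: [0.1, -0.6, 0.8]
finger_gap: 84.8
grip_force: 0.0
{'time': 2.5167, 'joint_pos': array([-8.21841921e+00, -6.76109496e+00,  9.13271160e+01,  2.50079593e-03,
        9.54738557e+01, -8.03667278e+00]), 'qd': array([ 0.06485059, -0.09346758, -0.15848165,  0.01402649, -0.09380329,
        1.64437251]), 'joint_efforts': array([ 4.00290272e-03, -4.45420432e+01, -5.07222211e+01,  4.09908625e-04,
        6.09031442e-03, -9.05280747e-01]), 'tool_pos': array([515.10391486, -22.65020463, 329.91634104]), 'tcp_rot': array([-1.79960863e+02, -8.04015520e-03,  8.98184885e+01]), 'ft_force': array([ 0.08923227, -0.60484184,  0.83871291]), 'wrist_torque': array([0.02677658, 0.03898974, 0.03681122]), 'grip_force': 0.0, 'finger_gap': 84.8491887920516} 19.0
```

View pics/w1.png

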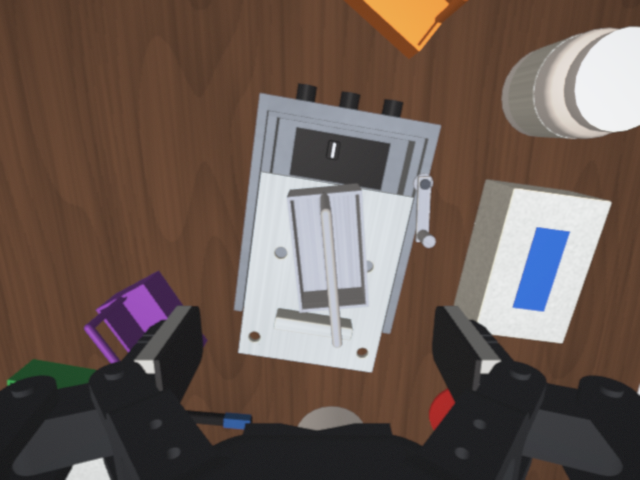

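The wrist view shows the unit's outer corners at about (262,95), (440,125), (236,310) and (388,333). The bar runs from (325,197) to (337,345), the knob mark is at (333,149), the pivot at (425,183), the peg at (429,242) and the rib at (314,320).

```bash
python3 - <<'E'
from h import *
z=np.load("w1.npz");P=z["P"];p=z["p"];c=r.calibration("wrist");C=(240/np.tan(np.radians(c["vfov"]/2)),c["cx"],c["cy"],z["W"])
cor=plane(C,[(262,95),(440,125),(388,333),(236,310)],72)
mod=np.array([(-85,115),(85,115),(85,-105),(-85,-105)],float)
mc,cc=mod.mean(0),cor[:,:2].mean(0)
U,S,V=np.linalg.svd((mod-mc).T@(cor[:,:2]-cc));A=(U@V).T
o=cc-A@mc;print("unit",o,np.degrees(np.arctan2(A[1,0],A[0,0])));print("resid",(cor[:,:2]-(mod@A.T+o)).round(1))
inv=lambda w:((w[:,:2]-o)@A).round(1)
print("knob",inv(plane(C,[(333,149)],52)),plane(C,[(333,149)],52))
print("pivot",inv(plane(C,[(425,183)],81)),"peg",inv(plane(C,[(429,242)],105)),plane(C,[(429,242)],105))
print("rib",inv(plane(C,[(276,311),(352,323)],96)))
print("coveredge",inv(plane(C,[(261,173),(413,196),(373,372),(239,352)],72)))
print("bar",plane(C,[(325,197),(337,345)],182))
# depth: bar points
m=(P[...,2]>172)&(P[...,2]<195)&(P[...,0]>480)&(P[...,0]<580)&(P[...,1]>-130)&(P[...,1]<20)
q=P[m];print(len(q),q.mean(0))
m0=q[:,:2].mean(0);d=np.linalg.svd(q[:,:2]-m0)[2][0];t=(q[:,:2]-m0)@d;print(d,m0+d*t.min(),m0+d*t.max(),q[:,2].max())
# unit top fences plane check
for k,(u,v) in {"cover":(270,230),"foot":(300,150)}.items(): print(k,P[v,u])
# bar in scene & side depth
for n in("scene","side"):
    P2=np.load(n+"0.npz")["P"];m=(P2[...,2]>172)&(P2[...,2]<195)&(abs(P2[...,0]-530)<60)&(abs(P2[...,1]+60)<80);q=P2[m];print(n,len(q),q.mean(0),q.min(0),q.max(0))
E
```

```text
unit [528.10471127 -48.5286427 ] -9.730392497818562
resid [[ 1.6 -1.5]
 [-1.2  0.4]
 [-2.4  1. ]
 [ 2.   0.2]]
knob [[-9.8 76.3]] [[531.36556174  28.34821776  52.        ]]
pivot [[80.3 61.1]] peg [[90.1 10.8]] [[618.70216716 -53.1068017  105.        ]]
rib [[-40.1 -86.5]
 [ 37.3 -87. ]]
coveredge [[ -75.1   43.5]
 [  74.4   46. ]
 [  76.4 -154.8]
 [ -74.3 -154.4]]
bar [[ 520.98153133    2.21072339  182.        ]
 [ 530.58778016 -114.0442583   182.        ]]
1513 [525.77084994 -56.08002014 184.69863219]
[ 0.08751907 -0.99616284] [521.32005126  -5.41997315] [ 530.90241421 -114.48870261] 188.02183176120167
cover [467.92208374 -49.81971539  71.34932139]
foot [497.6164794   26.4835521   32.66461612]
scene 195 [530.16940948 -62.44251254 182.50900169] [ 520.6577062  -116.58071749  172.06813863] [538.34065497  -6.37312803 188.2388599 ]
side 95 [523.92468605 -66.58059747 183.51400696] [ 515.9241803  -121.34556906  172.02311686] [532.79053712 -11.16664579 189.92395176]
```

```bash

python3 -m handwheel '[[-0.0327,0.0067,0.01,0,0,0,0.06],[-0.0327,0.0067,0.01,0,0,-5.2,0.06],[0,0,0.035,0,0,0,0.05],[0,0,0.035,0,0,0,0.05],[0,0,0.03,0,0,0,0.05],[0,0,0.022,0,0,0,0.05],[0,0,0,0,0,0,0.05],[0,0,0,0,0,0,0.05]]' 80
python3 - <<'E'
from h import *
s=r.sense();print(s['tool_pos'],s['tcp_rot'])
C=cam("wrist");p,d=r.snapshot("wrist");cv2.imwrite("pics/w2.png",p)
E
```

```text
time: 3.23
tool_pos: [527.7, -87.8, 187.2]
tcp_rot: [-179.8, -0.1, 95.1]
ft_force: [-0.3, 0.1, 0.2]
finger_gap: 49.9
grip_force: 0.0
[527.69132244 -87.8096213  187.24729268] [-1.79826653e+02 -6.24359573e-02  9.51005073e+01]
```

View pics/w2.png

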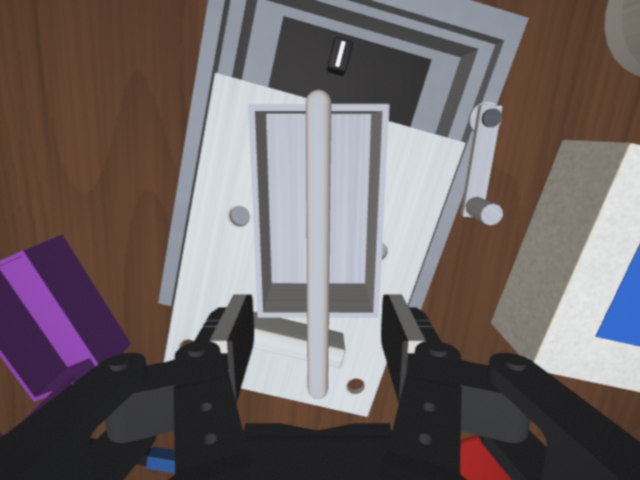

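The bar lies centred between the open fingers at about (318,250), so I'll close on it and lift.

```bash

python3 -m handwheel '[[0,0,0,0,0,0,0],[0,0,0,0,0,0,0],[0,0,0,0,0,0,0],[0,0,0,0,0,0,0],[0,0,0,0,0,0,0],[0,0,0,0,0,0,0]]' 80
python3 -m handwheel '[[0,0,-0.01,0,0,0,0],[0,0,-0.02,0,0,0,0],[0,0,-0.03,0,0,0,0],[0,0,-0.034,0,0,0,0],[0,0,0,0,0,2.5,0],[0,0,0,0,0,2.6,0],[0,0,0,0,0,0,0]]'
python3 - <<'E'
from h import *
# hook from several views
for n in("scene","side"):
    z=np.load(n+"0.npz");P=z["P"]
    m=(P[...,2]>212)&(P[...,2]<262)&(abs(P[...,0]-530)<90)&(abs(P[...,1]-387)<30);q=P[m]
    a=q[(q[:,2]<232)&(q[:,0]<570)];print(n,len(a),a.mean(0) if len(a) else '',np.polyfit(a[:,0],a[:,1],1) if len(a)>3 else '',q.min(0),q.max(0))
C=cam("wrist");p,d=r.snapshot("wrist");cv2.imwrite("pics/w3.png",p)
E
```

```text
time: 3.78
tool_pos: [529.4, -88.3, 190.1]
tcp_rot: [179.9, 0.1, 95.2]
ft_force: [-2.0, -0.2, 5.1]
finger_gap: 4.9
grip_force: 78.5
time: 4.37
tool_pos: [529.1, -88.1, 284.0]
tcp_rot: [179.9, 0.0, 90.0]
ft_force: [-0.0, -0.5, -1.8]
finger_gap: 4.7
grip_force: 78.6
scene 111 [519.94060725 385.79502617 223.02390926] [2.16132923e-02 3.74557398e+02] [467.07953855 380.48320531 212.43497673] [606.4425675  397.15329836 247.88948269]
side 72 [518.4828917  386.66590942 221.91669928] [1.75820384e-02 3.77549923e+02] [464.48568739 374.53948568 212.91527154] [596.87603216 401.6453753  247.21555197]
```

View pics/w3.png

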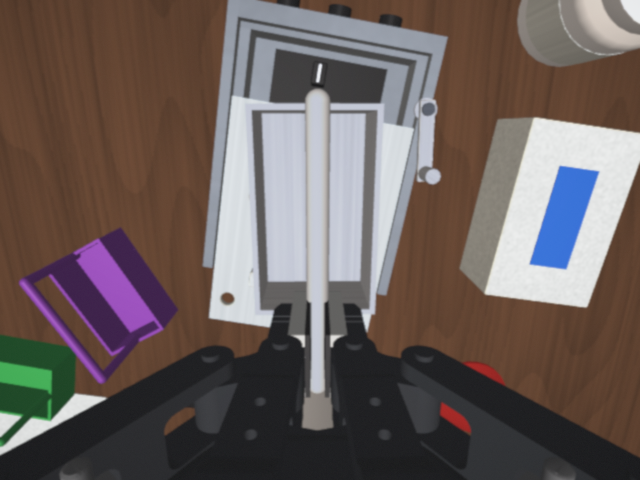

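The caddy is held at the bar and lifted clear of the cover. I'll carry it to the front of the hook tip.

```bash

python3 -m handwheel '[[0.015,-0.003,0,0,0,0,0],[0.025,-0.006,0,0,0,0,0],[0.032,-0.0075,0,0,0,0,0],[0.032,-0.0075,0,0,0,0,0],[0.032,-0.0075,0,0,0,0,0],[0.032,-0.0075,0,0,0,0,0],[0.032,-0.0075,0,0,0,0,0],[0.032,-0.0075,0,0,0,0,0]]'
python3 -m handwheel '[[0.032,-0.0075,0,0,0,0,0],[0.032,-0.0075,0,0,0,0,0],[0.032,-0.0075,0,0,0,0,0],[0.032,-0.0075,0,0,0,0,0],[0.032,-0.0075,0,0,0,0,0],[0.03,-0.0075,0,0,0,0,0],[0.02,-0.005,0,0,0,0,0],[0.004,-0.001,0,0,0,0,0]]'
python3 -m handwheel '[[0,0,0,0,0,0,0],[0,0,0,0,0,0,0]]'
python3 - <<'E'
from h import *
n="wrist"
for n in("wrist","scene","side"):
    C=cam(n);p,d=r.snapshot(n);P=cloud(C,d);np.savez(n+"4.npz",p=p,P=P)
    if n=="wrist": W=p
    if n!="wrist": 
        u,v=proj(C,[430,387,230])[0].astype(int);cv2.imwrite(f"c_{n}.png",cv2.resize(p[max(v-100,0):max(v-100,0)+200,max(u-130,0):max(u-130,0)+260],(400,300)))
    m=(P[...,2]>262)&(P[...,2]<305)&(abs(P[...,0]-425)<20)&(P[...,1]>375)&(P[...,1]<450);q=P[m];print(n,len(q),q.mean(0) if len(q) else '',np.polyfit(q[:,1],q[:,2],1) if len(q)>5 else '', q.max(0) if len(q) else '')
cv2.imwrite("pics/c4.png",np.hstack([cv2.imread("c_scene.png"),cv2.imread("c_side.png")]))
print(r.sense()['tool_pos'])
E
```

```text
time: 5.08
tool_pos: [473.2, 145.2, 282.0]
tcp_rot: [-180.0, 0.0, 90.2]
ft_force: [0.4, 0.0, -1.1]
finger_gap: 5.1
grip_force: 78.4
time: 5.75
tool_pos: [420.9, 360.6, 281.6]
tcp_rot: [-179.9, -0.0, 90.4]
ft_force: [0.3, 0.1, -1.7]
finger_gap: 4.6
grip_force: 78.5
time: 5.92
tool_pos: [422.6, 357.2, 281.9]
tcp_rot: [-180.0, 0.1, 90.2]
ft_force: [-0.4, -0.2, -1.4]
finger_gap: 4.7
grip_force: 78.4
wrist 4582 [422.93151864 409.23815525 276.82967597] [-5.26471277e-03  2.78984197e+02] [427.01342751 439.97539644 279.7612967 ]
scene 98 [427.22722469 409.06165126 274.28452202] [-7.91567088e-02  3.06664496e+02] [433.20358091 438.28050064 280.13611548]
side 0   
[423.16223966 356.58469979 282.24773759]
```

View pics/c4.png

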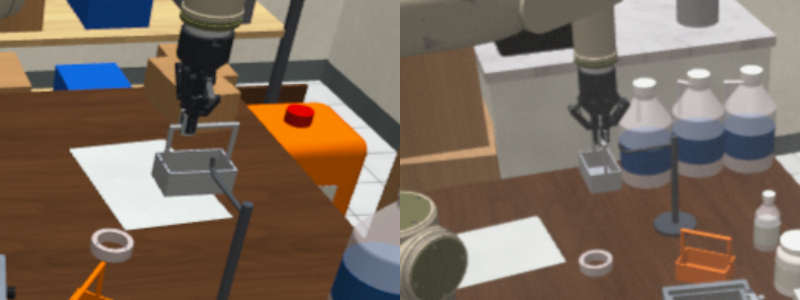

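In the crops the caddy hangs level from the gripper, with the hook tip at about (212,163) in the left crop, just ahead of the bail window. Bar z is about 274, level and centred on y 387. Next I thread it over the hook and lower it.

```bash

python3 -m handwheel '[[0,0,0.011,0,0,0,0],[0,0.01,0,0,0,0,0],[0,0.018,0,0,0,0,0],[0,0.018,0,0,0,0,0],[0,0.018,0,0,0,0,0],[0,0.018,0,0,0,0,0],[0,0.018,0,0,0,0,0],[0,0.015,0,0,0,0,0]]'
python3 -m handwheel '[[0,0,0,0,0,0,0],[0,0,0.012,0,0,0,0],[0,0,0.01,0,0,0,0],[0,0,0.006,0,0,0,0],[0,0,0,0,0,0,0],[0,0,0,0,0,0,0]]'
python3 -m handwheel '[[0,0,0.003,0,0,0,0],[0,0,0,0,0,0,0]]'
python3 -m handwheel '[[0,0,0.003,0,0,0,0],[0,0,0,0,0,0,0]]'
python3 - <<'E'
from h import *
C=cam("wrist");p,d=r.snapshot("wrist");cv2.imwrite("pics/w5.png",p)
E
```

```text
time: 6.73
tool_pos: [539.5, 356.9, 270.3]
tcp_rot: [-180.0, 0.0, 90.1]
ft_force: [-0.8, 0.2, -1.2]
finger_gap: 4.5
grip_force: 78.5
time: 7.23
tool_pos: [536.7, 357.8, 242.1]
tcp_rot: [-179.9, 0.1, 90.2]
ft_force: [0.2, -0.1, -1.3]
finger_gap: 4.7
grip_force: 78.5
time: 7.4
tool_pos: [537.6, 358.2, 240.5]
tcp_rot: [180.0, -0.0, 90.1]
ft_force: [0.7, -0.1, -2.3]
finger_gap: 4.5
grip_force: 78.5
time: 7.57
tool_pos: [537.6, 358.0, 237.2]
tcp_rot: [180.0, -0.0, 90.1]
ft_force: [0.2, -0.0, -1.3]
finger_gap: 4.3
grip_force: 78.5
```

View pics/w5.png

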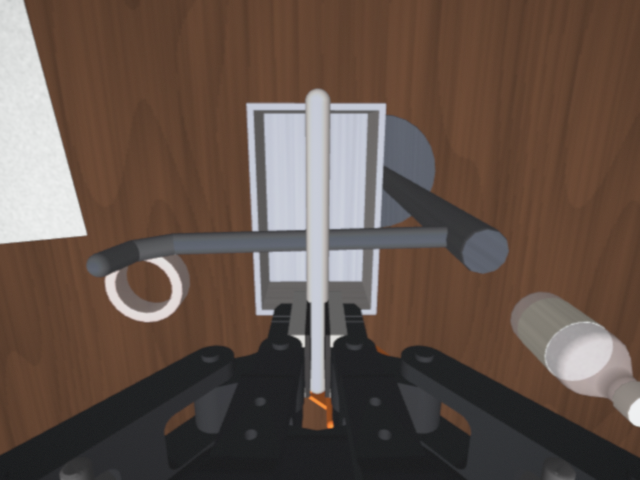

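The hook arm crosses under the bar at (318,240), close to its middle, with the tip at (97,264) and the post at (485,250). I lower further until contact.

```bash

for i in 1; do python3 -m handwheel '[[0,0,0.002,0,0,0,0],[0,0,0,0,0,0,0]]'; python3 -m handwheel '[[0,0,0.002,0,0,0,0],[0,0,0,0,0,0,0]]';python3 -m handwheel '[[0,0,0.0015,0,0,0,0],[0,0,0,0,0,0,0]]'; done
```

```text
time: 7.78
tool_pos: [537.9, 358.0, 235.4]
tcp_rot: [180.0, -0.0, 90.1]
ft_force: [0.7, -0.1, 0.1]
finger_gap: 4.8
grip_force: 78.6
time: 7.95
tool_pos: [538.1, 358.1, 234.4]
tcp_rot: [179.9, -0.0, 90.1]
ft_force: [-1.8, -2.2, 6.6]
finger_gap: 4.6
grip_force: 79.4
time: 8.12
tool_pos: [538.3, 358.1, 233.8]
tcp_rot: [179.9, -0.1, 90.1]
ft_force: [-3.3, -3.7, 9.5]
finger_gap: 5.0
grip_force: 79.9
```

```bash

python3 -m handwheel '[[0,0,-0.003,0,0,0,0],[0,0,0,0,0,0,0],[0,0,0,0,0,0,0.01],[0,0,0,0,0,0,0.015],[0,0,0,0,0,0,0.025],[0,0,0,0,0,0,0.035],[0,0,0,0,0,0,0.035],[0,0,0,0,0,0,0.035]]' 20
python3 -m handwheel '[[0,0,-0.01,0,0,0,0.035],[0,0,-0.03,0,0,0,0.035],[0,0,-0.035,0,0,0,0.035],[0,0,-0.01,0,0,0,0.035],[0,0,0,0,0,0,0.035]]'
python3 - <<'E'
from h import *
o=[]
for n in("wrist","side"):
    C=cam(n);p,d=r.snapshot(n)
    if n=="side":
        u,v=proj(C,[540,387,190])[0].astype(int);print(u,v);p=cv2.resize(p[v-90:v+90,u-120:u+120],(640,480))
    o.append(cv2.resize(p,(400,300)))
cv2.imwrite("pics/c6.png",np.hstack(o))
E
```

```text
time: 8.78
tool_pos: [537.7, 358.0, 234.7]
tcp_rot: [-180.0, 0.0, 90.1]
ft_force: [0.0, 0.6, 0.3]
finger_gap: 35.2
grip_force: 0.0
time: 9.2
tool_pos: [539.4, 358.9, 326.3]
tcp_rot: [179.5, -0.3, 90.1]
ft_force: [0.0, 0.6, -0.2]
finger_gap: 35.1
grip_force: 0.0
282 159
```

View pics/c6.png

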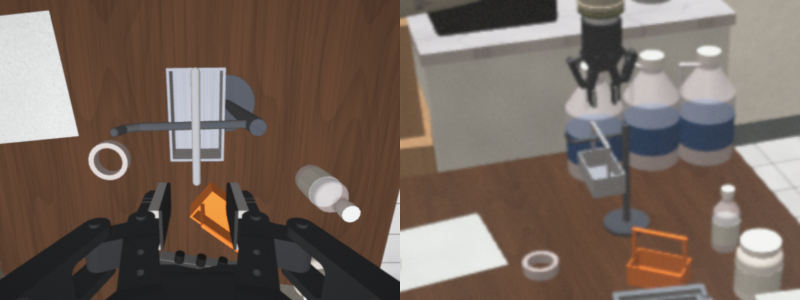

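The caddy hangs level and free on the hook arm. Its bar rests on the arm at about (195,125) in the left crop, and the fingers are well clear. Next is the switch.

```bash

python3 -m handwheel '[[-0.03,-0.004,0,0,0,0,0],[-0.04,-0.005,0,0,0,0,0],[-0.04,-0.005,0,0,0,0,0],[-0.04,-0.005,0,0,0,0,0],[-0.04,-0.005,0.02,0,0,0,0],[-0.04,-0.005,0.03,0,0,0,0],[-0.04,-0.004,0.03,0,0,0,0],[-0.035,-0.004,0.03,0,0,0,0]]'
python3 -m handwheel '[[-0.022,-0.001,0.03,0,0,5,0],[0,0,0.02,0,0,4.8,0],[0,0,0,0,0,0,0],[0,0,0,0,0,0,0],[0,0,0,0,0,0,0]]'
python3 - <<'E'
from h import *
s=r.sense();print(s['tool_pos'],s['tcp_rot'],s['joint_pos'])
t=np.array([501.4,32.2,56]);M=R.from_euler('xyz',s["tcp_rot"],degrees=True).as_matrix();print("tool shift",M.T@(t-s['tool_pos']))
C=cam("wrist");p,d=r.snapshot("wrist");cv2.imwrite("w7.png",p);np.savez("w7.npz",p=p,P=cloud(C,d),W=C[3])
for n,P in {"fingers":t}.items(): print(proj(C,P))
cv2.imwrite("pics/w7.png",p)
E
```

```text
time: 9.97
tool_pos: [502.5, 71.2, 222.4]
tcp_rot: [-179.9, 0.0, 90.1]
ft_force: [1.1, -0.2, 0.4]
finger_gap: -0.1
grip_force: 0.0
time: 10.38
tool_pos: [503.0, 51.4, 175.3]
tcp_rot: [180.0, -0.0, 80.5]
ft_force: [-0.4, -0.1, 0.5]
finger_gap: 0.2
grip_force: 0.0
[502.95229413  51.44166397 175.26080602] [ 1.79982296e+02 -1.44411894e-02  8.05141804e+01] [ 1.97473733e-02 -4.49990162e+00  1.05385613e+02  1.15273356e-02
  7.90944424e+01  9.50339029e+00]
tool shift [-19.26444368   1.60317489 119.25645535]
[[319.12119617 270.94395642]]
```

View pics/w7.png

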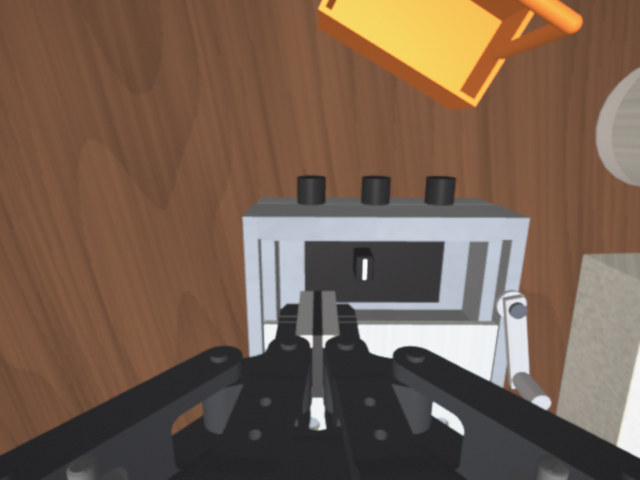

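The knob is at (365,268), and the fingers will come down to its left at about (319,271), inside the recess.

```bash

python3 -m handwheel '[[-0.0193,0.0016,0.03,0,0,0,0],[0,0,0.035,0,0,0,0],[0,0,0.03,0,0,0,0],[0,0,0.014,0,0,0,0],[0,0,0.01,0,0,0,0],[0,0,0,0,0,0,0]]'
python3 -m handwheel '[[0,0.008,0,0,0,0,0],[0,0.008,0,0,0,0,0],[0,0.006,0,0,0,0,0],[0,0.006,0,0,0,0,0],[0,0.003,0,0,0,0,0],[0,0,0,0,0,0,0]]'
python3 -m handwheel '[[0,0.003,0,0,0,0,0],[0,0.002,0,0,0,0,0],[0,0,0,0,0,0,0]]'
```

```text
time: 10.93
tool_pos: [500.6, 32.3, 54.6]
tcp_rot: [-179.9, 0.0, 80.4]
ft_force: [-0.4, 0.8, -0.2]
finger_gap: -0.4
grip_force: 0.0
time: 11.43
tool_pos: [533.1, 26.2, 56.3]
tcp_rot: [179.9, -0.0, 80.3]
ft_force: [-0.3, -0.3, -0.3]
finger_gap: -0.2
grip_force: 0.0
time: 11.68
tool_pos: [534.5, 25.9, 54.9]
tcp_rot: [-179.7, 0.0, 80.3]
ft_force: [-9.8, 1.6, 6.9]
finger_gap: -0.1
grip_force: 5.2
```

```bash

python3 -m handwheel '[[0,-0.005,0,0,0,0,0],[0,-0.003,-0.01,0,0,0,0],[0,0,-0.035,0,0,0,0],[0,0,-0.04,0,0,0,0],[-0.02,0.003,-0.03,0,0,0,0],[-0.037,0.003,-0.03,0,0,0,0],[-0.038,0.003,0,0,0,0,0],[-0.038,0.003,0,0,0,0,0]]'
python3 -m handwheel '[[-0.038,0.002,0,0,0,0,0],[-0.036,0,0,0,0,0,0],[0,0,0,0,0,0,0],[0,0,0,0,0,0,0]]'
cat >> h.py <<'E'
O=np.array([528.1,-48.5]);th=np.radians(-9.73);A=np.array([[np.cos(th),-np.sin(th)],[np.sin(th),np.cos(th)]])
def U(P): P=np.asarray(P,float); Q=P.copy(); Q[...,:2]=(P[...,:2]-O)@A; return Q
E
python3 - <<'E'
from h import *
s=r.sense();print(U(s['tool_pos']),s['tcp_rot'])
C=cam("wrist");p,d=r.snapshot("wrist");cv2.imwrite("w8.png",p);Q=U(cloud(C,d));np.savez("w8.npz",p=p,Q=Q,W=C[3])
def st(n,m):
    q=Q[m]; print(n,len(q),*( [np.percentile(q,[1,50,99],axis=0).round(1).tolist()] if len(q) else []))
st("rib",(Q[...,2]>92)&(Q[...,2]<104)&(abs(Q[...,0])<50)&(Q[...,1]<-60)&(Q[...,1]>-125))
st("plate",(abs(Q[...,2]-72)<5)&(abs(Q[...,0])<72)&(Q[...,1]<80))
st("peg",(abs(Q[...,2]-103)<8)&(abs(Q[...,0]-85)<30)&(abs(Q[...,1]-15)<30))
st("knob",(abs(Q[...,2]-52)<5)&(abs(Q[...,0])<40)&(abs(Q[...,1]-75)<14))
E
```

```text
time: 12.35
tool_pos: [520.1, -102.9, 200.9]
tcp_rot: [179.6, 0.1, 80.4]
ft_force: [0.3, -0.8, -0.8]
finger_gap: -0.1
grip_force: 0.0
time: 12.68
tool_pos: [507.7, -176.6, 197.5]
tcp_rot: [179.9, 0.0, 80.1]
ft_force: [0.0, 0.2, -0.3]
finger_gap: -0.2
grip_force: 0.0
[   1.5103725  -129.75012435  197.53630534] [1.79933903e+02 2.12106839e-02 8.01067285e+01]
rib 3254 [[-38.9, -107.4, 93.3], [-0.4, -100.1, 95.6], [38.6, -93.7, 97.3]]
plate 59739 [[-70.7, -153.5, 70.2], [-0.0, -56.3, 71.9], [70.7, 9.4, 73.6]]
peg 0
knob 0
```

```bash
python3 - <<'E'
from h import *
C=cam("scene");p,d=r.snapshot("scene");Q=U(cloud(C,d));Q0=U(np.load("scene0.npz")["P"])
for n,q in(("before",Q0),("now",Q)):
    m=(abs(q[...,2]-47)<8)&(abs(q[...,0])<40)&(abs(q[...,1]-75)<14);print(n,m.sum(),np.percentile(q[m],[5,50,95],axis=0).round(1).tolist())
E
python3 -m handwheel '[[0,-0.0015,0.03,0,0,0,0],[0,0,0.03,0,0,0,0],[0,0,0.025,0,0,0,0],[0,0,0.015,0,0,0,0],[0,0,0,0,0,0,0],[0,0,0,0,0,0,0]]'
```

```text
before 55 [[-13.6, 66.5, 40.3], [-4.5, 75.8, 48.6], [0.7, 83.1, 53.5]]
now 60 [[10.7, 66.7, 40.4], [20.0, 74.0, 49.0], [24.5, 83.0, 53.8]]
time: 13.28
tool_pos: [506.2, -172.9, 96.2]
tcp_rot: [-179.9, -0.0, 80.4]
ft_force: [-0.2, 0.2, -0.3]
finger_gap: 0.2
grip_force: 0.0
```

```bash

python3 -m handwheel '[[0.008,0,0,0,0,0,0],[0.008,0,0,0,0,0,0],[0.008,0,0,0,0,0,0],[0.008,0,0,0,0,0,0],[0.008,0,0,0,0,0,0],[0.008,0,0,0,0,0,0],[0.006,0,0,0,0,0,0],[0,0,0,0,0,0,0]]'
python3 -m handwheel '[[0.003,0,0,0,0,0,0],[0.003,0,0,0,0,0,0],[0.003,0,0,0,0,0,0],[0,0,0,0,0,0,0]]'
python3 - <<'E'
from h import *
s=r.sense();print(U(s['tool_pos']))
C=cam("wrist");p,d=r.snapshot("wrist");Q=U(cloud(C,d))
m=(Q[...,2]>82)&(Q[...,2]<104)&(abs(Q[...,0])<50)&(Q[...,1]<-30)&(Q[...,1]>-60);print(m.sum(),np.percentile(Q[m],[2,50,98],axis=0).round(1))
m=(abs(Q[...,2]-69)<8)&(abs(Q[...,0])<70)&(Q[...,1]<90)&(Q[...,1]>-20);print(m.sum(),np.percentile(Q[m],[2,50,98],axis=0).round(1))
E
```

```text
time: 13.95
tool_pos: [515.8, -119.7, 96.6]
tcp_rot: [-180.0, -0.0, 80.4]
ft_force: [0.0, 0.6, 0.1]
finger_gap: 0.1
grip_force: 0.0
time: 14.28
tool_pos: [517.0, -111.8, 96.3]
tcp_rot: [-180.0, -0.0, 80.3]
ft_force: [-0.6, 0.3, 0.3]
finger_gap: -0.3
grip_force: 0.0
[ -0.25787776 -64.26084776  96.33886641]
10898 [[-38.2 -57.2  83.1]
 [ -0.4 -45.3  89.7]
 [ 36.6 -38.4 102.1]]
74338 [[-67.2 -18.3  64.4]
 [ -0.1  18.2  65.9]
 [ 67.2  48.5  67.3]]
```

The cover has dropped home: plate top is 65.9 and the rib centre sits at y −45. Last is the keeper.

```bash

python3 -m handwheel '[[-0.006,0,0,0,0,0,0],[0,0,-0.03,0,0,0,0],[0,0.02,-0.03,0,0,0,0],[0.02,0.033,0,0,0,0,0],[0.02,0.033,0,0,0,0,0],[0.021,0.032,0,0,0,0,0],[0.02,0,0,0,0,0,0],[0,0,0,0,0,0,0]]'
python3 - <<'E'
from h import *
print(U(r.sense()['tool_pos']))
C=cam("scene");p,d=r.snapshot("scene");Q=U(cloud(C,d))
m=(abs(Q[...,2]-98)<12)&(abs(Q[...,0]-85)<28)&(abs(Q[...,1]-12)<20);q=Q[m];print(m.sum(),np.percentile(q,[5,50,95],axis=0).round(1))
E
```

```text
time: 15.0
tool_pos: [647.2, -55.5, 155.0]
tcp_rot: [-179.9, -0.1, 80.5]
ft_force: [-0.8, 0.1, 0.0]
finger_gap: 0.3
grip_force: 0.0
[118.60649101  13.22884814 154.95732852]
38 [[ 92.9   6.2  87.6]
 [ 95.4  10.8  97.2]
 [ 98.3  15.3 105.3]]
```

```bash

python3 -m handwheel '[[0,0,0.025,0,0,0,0],[0,0,0.024,0,0,0,0],[0,0,0,0,0,0,0],[-0.0015,-0.0087,0,0,0,0,0],[-0.0015,-0.0087,0,0,0,0,0],[0.0011,-0.0074,0,0,0,0,0],[0.0011,-0.0074,0,0,0,0,0],[0,0,0,0,0,0,0]]'
python3 -m handwheel '[[0.0032,-0.0067,0,0,0,0,0],[0.0033,-0.0067,0,0,0,0,0],[0.0051,-0.0055,0,0,0,0,0],[0.0052,-0.0055,0,0,0,0,0],[0,0,0,0,0,0,0]]'
python3 - <<'E'
from h import *
print(U(r.sense()['tool_pos']))
C=cam("scene");p,d=r.snapshot("scene");Q=U(cloud(C,d))
m=(Q[...,2]>86)&(Q[...,2]<108)&(abs(Q[...,0]-60)<40)&(abs(Q[...,1]-35)<35);q=Q[m];print(m.sum(),np.percentile(q,[2,50,98],axis=0).round(1))
m=(abs(Q[...,2]-80)<5)&(Q[...,0]<74)&(Q[...,0]>0)&(abs(Q[...,1]-35)<35);q=Q[m];print(m.sum(),np.percentile(q,[2,50,98],axis=0).round(1))
E
```

```text
time: 15.72
tool_pos: [613.3, -53.8, 108.6]
tcp_rot: [180.0, -0.0, 80.3]
ft_force: [-0.8, -0.0, -0.1]
finger_gap: 0.1
grip_force: 0.0
time: 16.13
tool_pos: [592.1, -31.5, 107.5]
tcp_rot: [-180.0, -0.0, 80.4]
ft_force: [-0.3, 0.6, 0.3]
finger_gap: -0.2
grip_force: 0.0
[ 60.16769497  27.59823678 107.51772766]
55 [[ 65.4  18.2  88.2]
 [ 72.   27.6 100. ]
 [ 78.8  38.6 107.7]]
45 [[52.9 34.4 77.5]
 [65.4 43.6 79.8]
 [73.6 57.3 83.2]]
```

```bash

python3 -m handwheel '[[0,0.004,0,0,0,0,0],[-0.013,0,0,0,0,0,0],[-0.014,0,0,0,0,0,0],[0,-0.013,0,0,0,0,0],[0,-0.012,0,0,0,0,0],[0.008,0,0,0,0,0,0],[0.007,-0.003,0,0,0,0,0],[0.007,-0.003,0,0,0,0,0]]'
python3 -m handwheel '[[0.007,-0.001,0,0,0,0,0],[0.006,-0.001,0,0,0,0,0],[0.005,0,0,0,0,0,0],[0.003,0,0,0,0,0,0],[0,0,0,0,0,0,0]]'
python3 - <<'E'
from h import *
print(U(r.sense()['tool_pos']))
C=cam("scene");p,d=r.snapshot("scene");Q=U(cloud(C,d))
m=(abs(Q[...,2]-80)<5)&(Q[...,0]<74)&(Q[...,0]>-10)&(abs(Q[...,1]-45)<35);q=Q[m];print(m.sum(),np.percentile(q,[2,50,98],axis=0).round(1))
E
```

```text
time: 16.85
tool_pos: [565.5, -33.8, 107.6]
tcp_rot: [-180.0, 0.0, 80.3]
ft_force: [-2.3, -2.6, -0.2]
finger_gap: -0.3
grip_force: 1.2
time: 17.27
tool_pos: [567.3, -12.0, 107.7]
tcp_rot: [180.0, 0.1, 80.4]
ft_force: [-0.2, -1.7, -0.3]
finger_gap: -0.1
grip_force: 0.6
[ 32.51579526  42.57433341 107.73261358]
62 [[33.  54.1 76.7]
 [51.6 59.  81.1]
 [71.5 63.7 84.6]]
```

```bash

python3 -m handwheel '[[0.002,0,0,0,0,0,0],[0,0,0,0,0,0,0],[-0.006,0,0,0,0,0,0],[-0.004,0,-0.01,0,0,0,0],[0,0,-0.035,0,0,0,0],[0,0,-0.04,0,0,0,0],[-0.02,-0.02,-0.035,0,0,0,0],[0,0,0,0,0,0,0]]'
python3 -m handwheel '[[-0.02,-0.03,-0.03,0,0,0,0],[-0.02,-0.03,-0.01,0,0,0,0],[0,0,0,0,0,0,0],[0,0,0,0,0,0,0],[0,0,0,0,0,0,0]]'
python3 - <<'E'
from h import *
C=cam("scene");q,_=r.snapshot("scene");C=cam("wrist");p,d=r.snapshot("wrist");Q=U(cloud(C,d))
m=(abs(Q[...,2]-67)<6)&(abs(Q[...,0])<70)&(Q[...,1]<90)&(Q[...,1]>-95);a=Q[m];print(m.sum(),np.percentile(a,[2,50,98],axis=0).round(1),np.linalg.lstsq(np.c_[a[:,:2],np.ones(len(a))],a[:,2],rcond=None)[0])
m=(abs(Q[...,2]-80)<4)&(Q[...,0]<74)&(Q[...,0]>-10)&(abs(Q[...,1]-45)<35);a=Q[m];print("keeper",m.sum(),np.percentile(a,[2,50,98],axis=0).round(1),np.polyfit(a[:,0],a[:,1],1))
cv2.imwrite("pics/fin.png",np.hstack([cv2.resize(q[150:390,240:560],(400,300)),cv2.resize(p,(400,300))]))
E
```

```text
time: 17.98
tool_pos: [546.7, -37.4, 234.9]
tcp_rot: [179.3, 0.0, 80.3]
ft_force: [0.1, 0.2, 0.0]
finger_gap: -0.2
grip_force: 0.0
time: 18.4
tool_pos: [482.6, -63.2, 262.5]
tcp_rot: [179.9, -0.0, 80.3]
ft_force: [0.5, -0.9, 0.5]
finger_gap: -0.2
grip_force: 0.0
35030 [[-67.4 -89.5  64.3]
 [ -1.6  12.   65.8]
 [ 67.2  87.6  67.5]] [-1.88633459e-04  1.81013242e-03  6.58335616e+01]
keeper 844 [[23.4 54.4 79. ]
 [55.6 60.  80.9]
 [73.3 65.6 82.5]] [1.35195770e-02 5.91570592e+01]
```

View pics/fin.png

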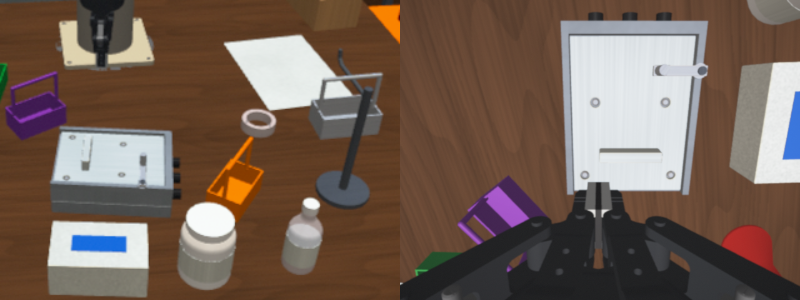

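The final pictures show the caddy hanging on the hook at (345,105), the cover home over its four pins, and the keeper square across it at (680,71). The robot is clear of everything.

```bash
python3 -c "
from bench import r
print(r.hand_in())"
```

```text
the job is handed in; nothing more can be done
None
```

The job is handed in, though hand-in returned no verdict: the caddy hangs on the hook, the switch is fully across, the cover is home over its four pins, and the keeper is square across it, all in about 18 s of the 58 s allowed.

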